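# Unlatch the double-latched parts box and take out the brass bush

### The arm

A 7-joint arm with a two-finger parallel gripper is mounted at the origin on the work surface. World frame = base frame: x ahead of the robot, y to its left, z up, the work surface at z = 0. Lengths are in mm, angles in rad, forces in N, time in s.
With the tool pointing down it reaches from about 400 to 900 mm from the base axis. Payload 5.6 kg.
Tool frame: the origin (TCP) lies midway between the tips of the shut fingers; the grasp point (between the pads) lies 19 mm behind it; x points along the fingers, y is the direction in which the jaws open and shut, and the axes are right-handed (so a half turn about x gives the same grasp; the last joint's range is limited). The gripper opens to 92 mm and grips with 3 to 60 N. Pads are 20 mm wide; open, the fingers measure 128 mm over their backs; the gripper's body (75 mm by 189 mm) begins 69 mm behind the grasp point.
Start: joints at [-1.221, 0.468, -0.012, 1.603, 0.006, 1.071, -0.056], TCP at [248.845, 600.487, 214.592] pointing down, gripper open.
Joint ranges: [-2.53, 2.53], [-0.31, 2.02], [-1.57, 1.55], [0.28, 2.44], [-1.29, 4.43], [0.15, 1.84], [-2.92, 2.92]. Speed limits (rad/s): [2.57, 2.57, 3.14, 3.14, 3.14, 3.14, 3.14].

### API

Orientations are given as a rotation vector (axis times angle).
In Python, from cell import robot, grip, kin, viewer gives the robot as it stands. Calls block until the motion is done:
- robot.movep(position, orientation): joint-space move of the TCP to a pose.
- robot.servo_line(position, feed=150, rotation=None): straight line of the TCP; rotation=None keeps the orientation; feed is the mean speed in mm/s.
- robot.goto_joints(angles): joint-space move.
- grip(opening, newtons=None): opening from 0.0 (shut) to 1.0 (fully open); newtons is the grip in N (None keeps the last); returns when the fingers have stopped.
- robot.hold(seconds).
- kin.ik(position, orientation): joint angles nearest the present ones, or None.
- robot.observe(): the state.
- viewer.read_camera(name): name is "side" or "top" or "wrist"; returns the picture (420x560x3 uint8, red, green, blue); there is no depth.
- viewer.camera_info(name): a dict with "camera_matrix" (3x3 intrinsics, pixels), "k1" (the pictures are not rectified: a ray, as slopes to the right and down, at radius r is drawn at 1 + k1 r^2 times it, then the intrinsics apply), "R" (3x3) and "t" (3): a world point X has camera coordinates R X + t. Camera axes: x right, y down, z forward; pixel columns grow to the right and rows downward; lengths in mm; the calibration is good to about 2 mm. A picture is of the moment at which its call begins: read the wrist's pose just before it. camera_info takes no time and is no camera call; for the wrist camera it gives the pose at the moment of the call.
A pose or a line that the arm cannot do raises robot.IKError and nothing moves.
- robot.job_done(): hands the job in, once; it reports no verdict.
Trained networks look in the newest picture that a camera, given by its name, has taken for a name from the list of things; names that differ only in an ending like _2 or _b are one class to them, and where a whole thing is asked for, a point or a joint stands for the part that bears it (a point fixed in the world has none). Each returns a list of dicts, best first, with "confidence" (0 to 1); they miss things now and then, are a little off and sometimes report something else, mostly with a low value. They report only what shows in the picture. A call takes as long as a camera call. They do not tell look-alikes from the thing itself.
- viewer.silhouettes(name, camera): "mask" (420x560 bool, what is visible of it).
- viewer.pinpoint(name, camera): "at" ([x, y, z] in mm, in the coordinates of the camera as it stood for that picture, good to about 4 mm: a listed point, or the origin of a listed thing).
The state is a dict: "t": time; "joints": joint angles; "joint_velocities": joint speeds; "joint_torque": joint torques, N m; "tcp_pos": TCP position; "tcp_rot": TCP orientation; "contact_force": force on the tool from outside, world axes, zero at the start; "wrist_torque": the same for the moment, N m; "grip_width": opening from 0.0 (shut) to 1.0 (fully open).
Only numpy, scipy, OpenCV 4.12 (cv2) and the standard library are available. Lean on these libraries where they do the work, as an engineer would, in place of code of your own. Each camera call takes 0.05 s, during which the arm holds its last target. There are 200 camera calls.

### The job

Open the red parts box: push the yellow keeper up its slope clear of the black bolt, then draw the bolt away from the door so that the sprung door swings open towards you by itself. Then take the brass bush out and stand it upright in the blue tray, leaving the steel bush in its compartment and without knocking the lubricant can, the jar or the hook spanner out of place.

Things in the scene. Friction and masses are not known exactly. Their poses are not given: they have to be found in the camera images.
- station: Wooden plank (195 x 510 x 18 mm) carrying a red plastic parts box and a low pole frame; fixed. Origin on the table top under the middle of the box's two compartments; x points away from the robot (to the box's back), y left, z up. The box is 150 mm deep (x -75 to 75) and spans y -187 to 109 mm; right of the door (y below -109) it is solid and carries bolt and keeper.
- face (a point): Middle of the box's sloping face under the door, at station (0, 0, 107 mm). The face is a plane that looks at the robot and rises 35 deg towards station +x: outward normal (-0.574, 0, 0.819), up the slope = (0.819, 0, 0.574) in station axes. Work along this normal: tool tilted about 35 (20 to 50) deg, fingers pointing down and away from the robot, jaws closing along y.
- bins (a point): Middle of the box's floor, 24 mm above the table, between the two compartments: inside y -104 to -2 and 2 to 104 mm, x -70 to 70 mm from here; floor level. Outer walls 5 mm thick reach up to the sloping face (front wall top 54 mm, back 156 mm above the table); the divider is only 25 mm high.
- pole (a point): Axis of the horizontal pole (diameter 26 mm, along station y) over the box, at station (35, 0, 233 mm); its uprights, diameter 28 mm, stand at y = 150 and -320 mm. It hinders a vertical tool over the box: come in tilted, from the robot's side, beneath it.
- keeper (a joint): First catch: yellow slide, an 18 mm wide bar lying along the slope at the box's right, whose lower end stands in the way of the bolt. 0 (0 to 0.003 at the start) = blocking; slides up the slope to its stop at 0.028 m; from 0.016 on the bolt is free. About 1.5 N of friction, stays where it is left.
- bolt (a joint): Second latch: black bolt whose nose lies over the door's right edge. 0 = shut; draws straight to the right (station -y) to its stop at 0.028 m; from 0.015 on the door is free. It cannot be drawn while the keeper blocks it. About 2 N of friction, stays where it is left.
- keeper_knob (a point): Centre of the top of the keeper's yellow knob: a 13 x 13 mm square post, sides along the slope and along station y, standing along the face's normal, 26 mm tall above the bar; its top is 37 mm from the face. Moves with the keeper. 65 mm farther up the slope and 28 mm farther right than the bolt's knob while both are shut.
- bolt_knob (a point): Centre of the top of the bolt's black knob: a 14 x 14 mm square post, sides along the slope and along station y, standing along the face's normal, 24 mm tall above the bolt's body; its top is 37 mm from the face. Moves with the bolt.
- door (a joint): Red flat door, 183 mm up the slope x 218 mm x 6 mm, lying on the face, hinged along the face's front (lower) edge. 0 = shut; opens up and over towards the robot to 2.45 rad, nearly level, 54 mm above the table, reaching 258 mm in front of the station's origin. A soft spring opens it in about 3 s once the bolt is drawn; it waits beneath a tool that is in its way, so back off along the normal.
- brass_bush: Solid brass flanged bush standing in one of the two compartments (either one), 36 to 46 mm from the divider: 60 mm tall, foot flange diameter 32 mm and 8 mm high, above it a plain body of diameter 24 mm. Origin at the centre of the underside, z up the axis. 0.15 to 0.31 kg.
- steel_bush: Dark steel bush of the same shape and sizes, in the other compartment; stays there.
- tray: Blue open tray, 120 x 120 mm outside, 20 mm high, walls and floor 5 mm thick; fixed on the table to the robot's left. Origin at the centre of the underside.
- lube_can: Closed black lubricant can, diameter 58 mm, 130 mm tall, standing on the right end of the plank. Bystander.
- jar: Amber jar with steel cap, diameter 66 mm, 90 mm tall. Bystander.
- hook_spanner: Flat steel hook spanner, about 220 mm long, 6 mm thick, lying on the near side of the tray. Bystander.
There are look-alikes about, which are no part of the job. Of the things that look like the tray, take the one that is farthest from the robot's base at the start.

How it is judged (in metres and radians):
On the way, in this order (a step that is already met when the one before it is completed fails the run):
1. the yellow keeper is pushed up clear of the bolt, the bolt still shut (value of joint keeper above 0.014 m and value of joint bolt below 0.008 m), for 0.1 s.
2. the black bolt is drawn (value of joint bolt above 0.013 m), for 0.1 s.
3. the brass bush is lifted out of the box (value of joint door above 1.2 rad and z of brass_bush in the frame of station above 0.1 m), for 0.1 s.
At the end, for the whole second after the job is handed in: Keeper and bolt both stand open (keeper beyond 14 mm, bolt beyond 13 mm), the door is open (beyond 2.0 rad), the brass bush stands upright (within 0.15 rad) and still on the floor of the tray, and the steel bush is still on the floor of its compartment, less than 30 mm from where it was (value of joint keeper above 0.014 m and value of joint bolt above 0.013 m and value of joint door above 2 rad and x of brass_bush in the frame of tray between -0.045 and 0.045 m and y of brass_bush in the frame of tray between -0.045 and 0.045 m and z of brass_bush in the frame of tray below 0.012 m and angle between brass_bush's own z axis and vertical below 0.15 rad and linear speed of brass_bush below 0.02 m/s and z of steel_bush in the frame of station below 0.032 m and distance of steel_bush from where it was at the start of the episode below 0.03 m); the robot touches nothing.
It fails at once if the steel bush is moved by more than 30 mm (distance of steel_bush from where it was at the start of the episode above 0.03 m).
It fails at once if the lubricant can, jar or hook spanner is moved by more than 30 mm (distance of any of lube_can, jar, hook_spanner from where it was at the start of the episode above 0.03 m).
It also fails if it takes over 54 s, if anything falls off the work surface, if the arm or the gripper's body presses on something with over 40 N, if the wrist force passes 120 N, or if a joint passes its speed limit or range.

## Working session

There is one attempt and no reset: what is moved stays moved. The work goes in short steps, each a Python script; the robot and the scene stay as the last script left them, time stands still between calls to the robot, and variables do not carry over. Pictures are saved under pics/ and viewed, about 8 in all and at most 12, crops included, and the job is handed in when it is done.

```bash
ls; mkdir -p pics; cat > h.py <<'E'
import numpy as np, cv2
from cell import robot, grip, kin, viewer
def save(name,img,crop=None,scale=1):
    if crop: a,b,c,d=crop; img=img[b:d,a:c]
    img=cv2.resize(img,None,fx=scale,fy=scale)
    cv2.imwrite('pics/'+name+'.png',img[:,:,::-1])
def toworld(p,info): return np.array(info['R']).T@(np.array(p)-np.array(info['t']))
def proj(X,info):
    c=np.array(info['R'])@np.array(X)+np.array(info['t']); s=c[:2]/c[2]; s=s*(1+info['k1']*(s@s))
    K=np.array(info['camera_matrix']); return (K@[s[0],s[1],1])[:2]
def ray(uv,info):
    K=np.array(info['camera_matrix']); d=(np.array(uv)-K[:2,2])/[K[0,0],K[1,1]]; s=d.copy()
    for _ in range(20): s=d/(1+info['k1']*(s@s))
    R=np.array(info['R']); return -R.T@np.array(info['t']), R.T@np.array([s[0],s[1],1])
def onplane(uv,info,z):
    o,d=ray(uv,info); return o+d*(z-o[2])/d[2]
E
python3 - <<'E'
from h import *
ims=[]
for c in ['side','top']:
    im=viewer.read_camera(c); info=viewer.camera_info(c); ims.append(im)
    print(c,np.round(-np.array(info['R']).T@info['t']))
    for n in ['face','bins','pole','keeper_knob','bolt_knob','brass_bush','steel_bush','tray','lube_can','jar','hook_spanner','station']:
        for r in viewer.pinpoint(n,c):
            w=toworld(r['at'],info); print(n,round(r['confidence'],2),np.round(w),np.round(proj(w,info)))
save('a_side',ims[0],scale=1.4); save('a_top',ims[1],scale=1.4)
print(robot.observe()['t'])
E
```

```text
pics
side [ 127. -754.  989.]
face 0.6 [527. -14. 102.] [329. 232.]
pole 0.72 [561.  -7. 238.] [345. 187.]
pole 0.51 [555. 498.  -1.] [274. 148.]
keeper_knob 0.74 [ 555. -162.  164.] [369. 255.]
keeper_knob 0.31 [491. 282.  -3.] [277. 193.]
bolt_knob 0.5 [ 495. -141.  127.] [340. 266.]
steel_bush 0.52 [528.  -8.   3.] [326. 256.]
tray 0.62 [307. 156.  -2.] [231. 235.]
tray 0.59 [491. 280.  -4.] [277. 193.]
tray 0.59 [ 320. -162.    1.] [272. 326.]
lube_can 0.62 [ 572. -281.   16.] [391. 331.]
jar 0.85 [557. 494.  -5.] [275. 150.]
hook_spanner 0.79 [267. 306.   3.] [204. 203.]
station 0.98 [532.  -8.   1.] [328. 256.]
top [ 389.   71. 1398.]
face 0.61 [529. -12. 108.] [312. 171.]
pole 0.91 [566.  -9. 235.] [313. 149.]
pole 0.7 [ 494. -139.  130.] [362. 182.]
keeper_knob 0.48 [ 552. -168.  167.] [375. 157.]
bolt_knob 0.5 [ 494. -141.  130.] [363. 181.]
tray 0.89 [304. 155.   2.] [254. 255.]
tray 0.6 [ 320. -157.    2.] [363. 246.]
tray 0.57 [493. 279.  -3.] [209. 190.]
lube_can 0.56 [ 569. -282.   20.] [405. 157.]
jar 0.96 [560. 497.   1.] [133. 169.]
hook_spanner 0.69 [264. 305.  -1.] [202. 270.]
station 0.88 [528. -11.   3.] [310. 175.]
1.3
```

View pics/a_side.png

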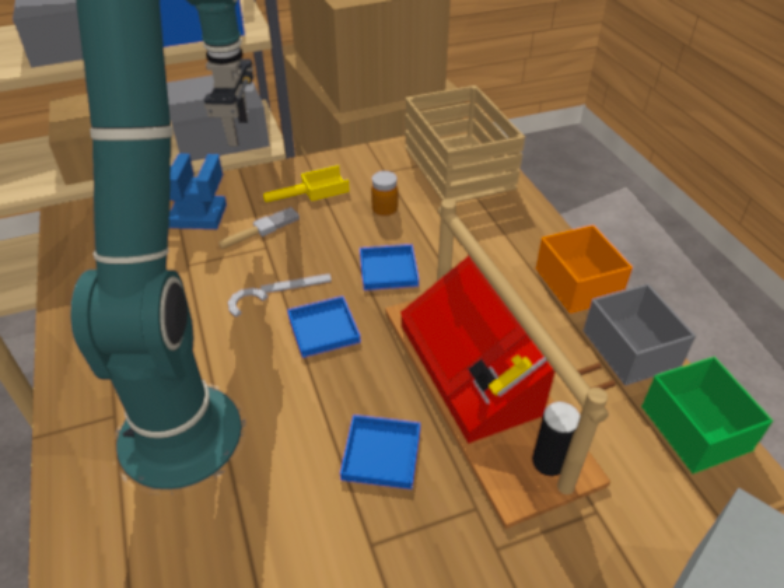

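View pics/a_top.png

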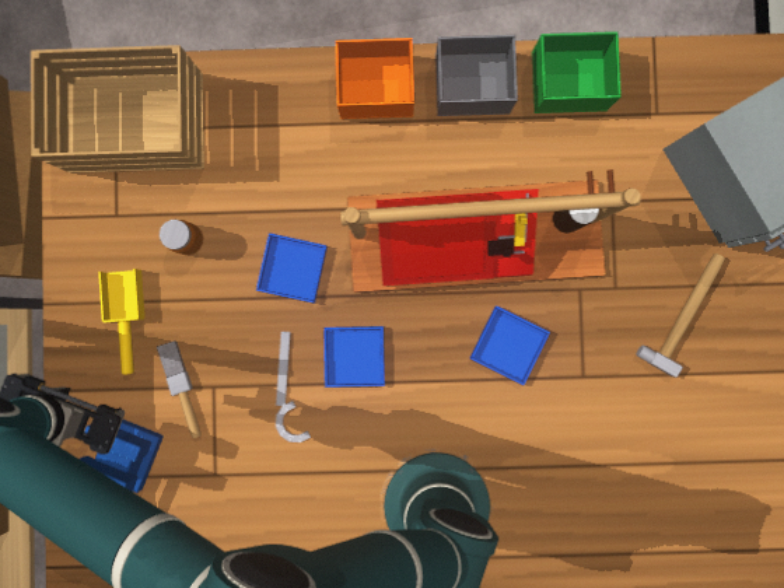

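The trays are at px (side, original scale) (277,193), (231,235) and (272,326). The one at world (492,280) is farthest from the base at 565 mm, against 342 and 358 mm, so I'll use it. The blue vise/brace at side (140,135) is not a tray. The bolt (black, side (340,266)) and keeper (yellow, (369,255)) agree with their given offsets. Next I'll get the yaw, check IK and take a close look with the wrist camera.

```bash
python3 - <<'E'
from h import *
import h
i=viewer.camera_info('top'); viewer.read_camera('top')
for r in viewer.silhouettes('pole','top')[:2]:
    m=r['mask']; ys,xs=np.nonzero(m); print('pole mask',r['confidence'],m.sum(),xs.min(),xs.max(),ys.min(),ys.max())
    P=[]
    for x in range(262,440,6):
        y=ys[xs==x]
        if len(y) and len(y)<20: P.append(onplane([x,y.mean()],i,237)[:2])
    if len(P)>5:
        P=np.array(P); c=np.polyfit(P[:,1],P[:,0],1); print('slope',c,'yaw',np.arctan(-c[0]))
for r in viewer.silhouettes('door','top')[:1]:
    m=r['mask'].astype(np.uint8); c=max(cv2.findContours(m,0,2)[0],key=cv2.contourArea); print('door',r['confidence'],cv2.minAreaRect(c))
h.YAW=0.045
k=np.array([553,-165,166.]);bk=np.array([494.5,-141,129.]); Nw=S()@N; Uw=S()@U
pts=dict(knob=k-22*Nw,knobup=k-22*Nw+24*Uw,app=k+40*Nw,view=k-25*Uw+150*Nw,bolt=bk-22*Nw,boltapp=bk+40*Nw,binR=st2w([0,-40,50]),binL=st2w([0,40,50]),binLup=st2w([-70,40,150]),binRup=st2w([-70,-40,150]))
for tilt in (24,30,35,40):
    print(tilt)
    for n,p in pts.items():
        q=kin.ik(p,rv(tool(tilt))); print('  ',n,None if q is None else np.round(q,2))
    for yw in (0.045,.5):
        q=kin.ik(np.array([492,280,36.]),rv(tool(tilt,yaw=yw))); print('  tray',None if q is None else np.round(q,2))
E
```

```text
pole mask 0.85 12171 245 455 122 208
door 0.61 ((313.0940856933594, 178.61422729492188), (46.64781188964844, 84.86737823486328), 86.05481719970703)
24
   knob [ 0.24  0.29  0.07  2.13 -0.47  0.36  2.34]
   knobup [ 0.19  0.3   0.12  2.08 -0.45  0.4   2.29]
   app [-0.09  0.16  0.46  2.18 -0.51  0.48  2.38]
   view [-0.66 -0.28  0.96  2.26  0.13  0.65  1.85]
   bolt [ 0.4   0.28 -0.12  2.28 -0.5   0.21  2.38]
   boltapp [-0.1   0.11  0.45  2.34 -0.59  0.37  2.48]
   binR [ 0.64  0.52 -0.67  2.28  1.52  0.25  0.25]
   binL [ 0.25  0.45 -0.44  2.31  1.58  0.22 -0.03]
   binLup [ 0.06  0.08 -0.23  2.41  0.27  0.25  1.21]
   binRup [ 0.11  0.08 -0.03  2.4  -0.21  0.25  1.89]
  tray [-0.92  0.5   0.23  2.22  0.97  0.19 -0.05]
  tray [-0.22  0.53 -0.45  2.22  1.55  0.25  0.02]
30
   knob [ 0.6   0.3  -0.31  2.18 -0.48  0.2   2.39]
   knobup [ 0.2   0.28  0.12  2.16 -0.8   0.3   2.65]
   app [-0.37  0.15  0.8   2.27 -0.88  0.43  2.77]
   view [-0.42 -0.25  0.78  2.32 -0.07  0.53  2.06]
   bolt [ 1.27  0.55 -1.11  2.31  1.43  0.3   0.62]
   boltapp [ 1.12  0.19 -0.81  2.35 -0.33  0.19  2.28]

[... 411 characters left out ...]
-0.28  0.76  2.37 -0.18  0.43  2.19]
   bolt [ 1.27  0.53 -1.06  2.36  1.98  0.22  0.09]
   boltapp None
   binR [ 1.01  0.8  -1.1   2.39  2.18  0.62 -0.18]
   binL None
   binLup None
   binRup None
  tray [-0.88  0.53  0.07  2.31  1.94  0.41 -1.09]
  tray [ 0.43  1.17 -1.34  2.32  2.1   1.07 -0.05]
40
   knob [ 1.27  0.54 -1.05  2.26  1.99  0.17  0.12]
   knobup [ 1.24  0.53 -1.05  2.21  1.73  0.17  0.35]
   app [ 1.58  0.52 -1.36  2.28  1.3   0.22  0.82]
   view [-0.31 -0.29  0.75  2.43 -0.4   0.34  2.43]
   bolt None
   boltapp None
   binR None
   binL None
   binLup None
   binRup None
  tray [-1.12  0.58  0.32  2.36  2.21  0.42 -1.45]
  tray [ 0.45  1.25 -1.34  2.37  2.26  1.15 -0.11]
```

```bash
sed -i 's/^YAW=0.067/YAW=0.058/' h.py; python3 - <<'E'
from h import *
k=np.array([553,-165,166.]); Nw=S()@N; Uw=S()@U
p=np.array([248.8,600.5,214.6]); 
robot.servo_line(p+[0,0,110],feed=250)
M=tool(26)
robot.movep(k-25*Uw+150*Nw,rv(M)); grip(0.0,10)
o=robot.observe(); print(o['t'],o['tcp_pos'],np.round(o['joints'],2))
i=viewer.camera_info('wrist'); im=viewer.read_camera('wrist')
save('b_wrist',im,scale=1.2)
for n in ['keeper_knob','bolt_knob','face']:
    for r in viewer.pinpoint(n,'wrist')[:2]:
        w=toworld(r['at'],i); print(n,round(r['confidence'],2),np.round(w,1),np.round(proj(w,i)))
np.save('bi.npy',i,allow_pickle=True)
E
```

```text
6.1917 [ 446.64752236 -171.16380618  274.53656214] [-0.65 -0.3   0.96  2.27  0.12  0.62  1.88]
keeper_knob 0.7 [ 551.3 -162.8  161.5] [282. 237.]
bolt_knob 0.81 [ 497.8 -136.   125.8] [312. 176.]
face 0.57 [528.9  -9.9 109.6] [419. 195.]
```

View pics/b_wrist.png

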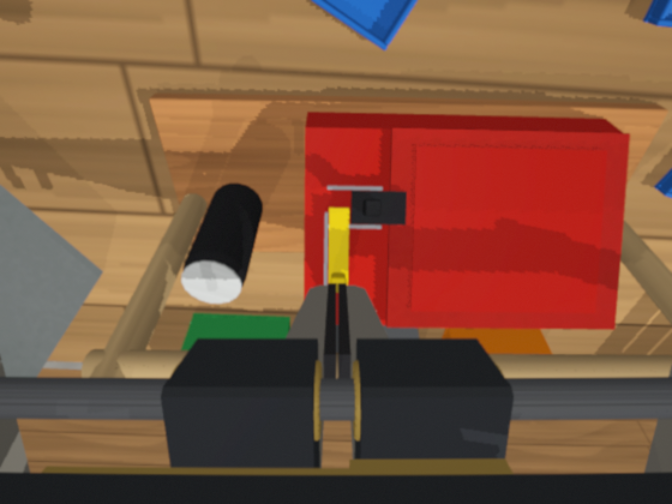

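The close view confirms it: black bolt knob at (372,207), yellow keeper with its knob at (338,275), both 37 mm off the face plane as specified. Next I push the keeper from below with the fingers shut.

```bash
python3 - <<'E'
from h import *
k=np.array([551.5,-163.5,162.5]); Nw=S()@N; Uw=S()@U
robot.servo_line(k-36*Uw+20*Nw,feed=200)
robot.servo_line(k-36*Uw-16*Nw,feed=100)
for d in (-22,-16,-8,0,4):
    robot.servo_line(k+d*Uw-16*Nw,feed=50)
    o=robot.observe(); print(round(o['t'],2),d,np.round(o['contact_force'],1),np.round(o['contact_force']@Uw,1),np.round(o['tcp_pos']-(k+d*Uw-16*Nw),1))
viewer.read_camera('side'); i=viewer.camera_info('side')
for n in ['keeper_knob','bolt_knob']:
  for r in viewer.pinpoint(n,'side')[:1]:
    print(n,round(r['confidence'],2),np.round(toworld(r['at'],i),1))
save('c_side',viewer.read_camera('side'),crop=(280,180,440,300),scale=4)
E
```

```text
Traceback (most recent call last):
cell.IKError: the arm cannot follow that straight line within its joint ranges
```

```bash
cat > push.py <<'E'
from h import *
k=np.array([551.5,-163.5,162.5]); Nw=S()@N; Uw=S()@U
for tilt in (26,24,28,22):
    q=kin.ik(k-36*Uw+45*Nw,rv(tool(tilt))); q2=kin.ik(k-36*Uw-16*Nw,rv(tool(tilt))); print(tilt,*[None if x is None else np.round(x,2) for x in (q,q2)])
robot.movep(k-36*Uw+45*Nw,rv(tool(26)))
print(np.round(robot.observe()['joints'],2),robot.observe()['t'])
robot.servo_line(k-36*Uw-16*Nw,feed=120)
for d in (-22,-16,-8,0,4):
    robot.servo_line(k+d*Uw-16*Nw,feed=50)
    o=robot.observe(); print(round(o['t'],2),d,np.round(o['contact_force'],1),np.round(o['contact_force']@Uw,1),np.round(o['tcp_pos']-(k+d*Uw-16*Nw),1))
viewer.read_camera('side'); i=viewer.camera_info('side')
for n in ['keeper_knob','bolt_knob']:
  for r in viewer.pinpoint(n,'side')[:1]:
    print(n,round(r['confidence'],2),np.round(toworld(r['at'],i),1))
save('c_side',viewer.read_camera('side'),crop=(280,180,440,300),scale=4)
E
python3 push.py
```

```text
26 [-0.03  0.13  0.44  2.28 -0.67  0.41  2.6 ] [-0.02  0.29  0.41  2.25 -0.99  0.35  2.88]
24 [-0.04  0.14  0.44  2.26 -0.57  0.44  2.5 ] [-0.23  0.32  0.65  2.24 -1.    0.43  2.87]
28 [ 0.19  0.12  0.21  2.29 -0.71  0.36  2.65] [ 0.33  0.28  0.02  2.25 -0.9   0.25  2.82]
22 [-0.65  0.24  1.15  2.26 -0.81  0.58  2.73] [-0.27  0.34  0.7   2.22 -0.92  0.47  2.79]
[-0.03  0.13  0.44  2.28 -0.66  0.41  2.59] 7.1667
8.26 -22 [-0.3 -0.3  0.3] -0.1 [0.1 0.1 0.5]
8.53 -16 [ 0.2 -0.4 -0.1] 0.1 [-0.1  0.1 -0. ]
8.83 -8 [ 0.1 -0.4 -0.5] -0.2 [ 0.2 -0.   0.1]
9.14 0 [ 0.3 -0.1 -0.2] 0.1 [ 0.4 -0.   0.2]
9.39 4 [-0.8  0.5 -1.3] -1.4 [0.2 0.  0.2]
keeper_knob 0.16 [ 496.8 -139.7  127.2]
bolt_knob 0.55 [ 495.7 -140.2  129.3]
```

View pics/c_side.png

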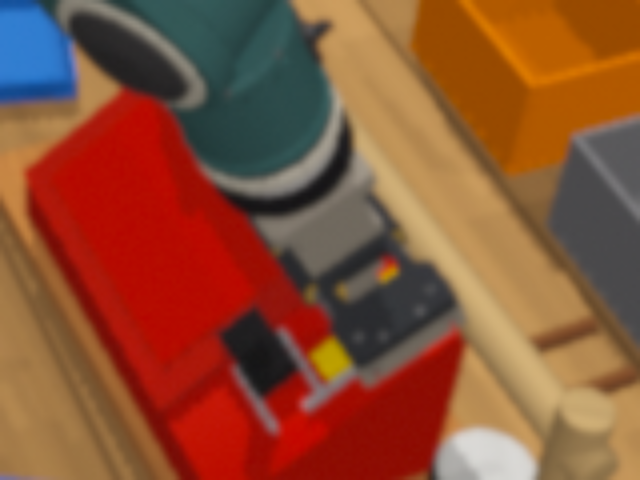

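```bash
cat >> h.py <<'E'
def onface(uv,info,h):
    o,d=ray(uv,info); n=S()@N; c=st2w([0,0,107])+n*h; return o+d*((c-o)@n)/(d@n)
def barend(im,info):
    hsv=cv2.cvtColor(im,cv2.COLOR_RGB2HSV); m=cv2.inRange(hsv,(22,150,90),(34,255,255)); 
    n,l,s,c=cv2.connectedComponentsWithStats(m); out=[]
    for j in range(1,n):
        if s[j,4]<60: continue
        ys,xs=np.nonzero(l==j); P=[w2st(onface([x,y],info,11)) for x,y in zip(xs,ys)]; P=np.array(P); u=(P-[0,0,107])@U
        out.append((s[j,4],np.round([np.percentile(u,1),np.percentile(u,99),np.median(P[:,1])],1)))
    return out
E
python3 - <<'E'
from h import *
k=np.array([551.5,-163.5,162.5]); Nw=S()@N; Uw=S()@U
i0=np.load('bi.npy',allow_pickle=True).item(); im0=cv2.resize(cv2.imread('pics/b_wrist.png')[:,:,::-1],(560,420)); print('before',barend(im0,i0))
print('knob u',(w2st(k)-[0,0,107])@U)
def look(): 
    i=viewer.camera_info('wrist'); im=viewer.read_camera('wrist'); print(barend(im,i)); return im
look()
for d in (8,12,16,20):
    robot.servo_line(k+d*Uw-16*Nw,feed=50); robot.hold(.1)
    o=robot.observe(); f=o['contact_force'];print(round(o['t'],2),d,np.round(f,1),np.round(f@Uw,1)); im=look()
    if np.linalg.norm(f)>8: break
save('d',im)
E
```

```text
before [(np.int32(1056), array([ -23.4,   47.1, -151.6]))]
knob u 43.04153084001597
[(np.int32(2194), array([   1.3,   55.5, -151.9]))]
9.99 8 [-4.1 -0.7 -0.8] -3.8
[(np.int32(2222), array([   4.3,   59.1, -151.9])), (np.int32(63), array([  71.3,   86.2, -151.3]))]
10.39 12 [-9.3 -1.4 -3. ] -9.4
[(np.int32(2256), array([   4.1,   58.8, -151.8])), (np.int32(63), array([  71.4,   85.9, -151.2]))]
```

View pics/d.png

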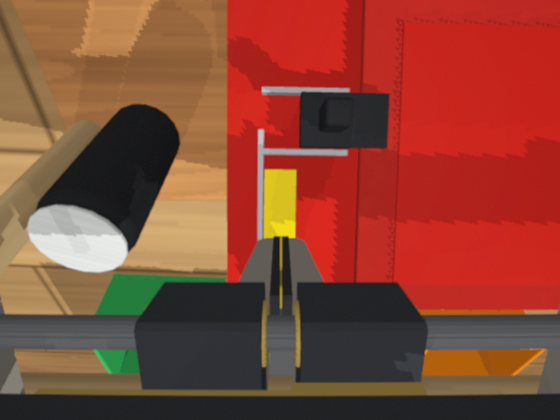

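Keeper's lower end moved 27.6 mm up the slope and the force rose to 9 N, so it's at its stop. The bolt is still shut (knob at (337,113)). Now the bolt.

```bash
cat > bolt.py <<'E'
from h import *
Nw=S()@N; Uw=S()@U; Y=S()[:,1]
i=viewer.camera_info('wrist'); B=[]
for r in viewer.pinpoint('bolt_knob','wrist')[:1]: B.append(toworld(r['at'],i)); print(np.round(B[-1],1))
b=np.mean([[497.8,-136,125.8],B[0] if B and np.linalg.norm(B[0]-[497,-137,126])<8 else [496,-140,129]],0); s=w2st(b); print('bolt',b,s,'off face',(s-[0,0,107])@N)
b=b-Nw*((s-[0,0,107])@N-37)
o=robot.observe(); 
def go(p,f):
    try: robot.servo_line(p,feed=f)
    except robot.IKError: print('line->movep'); robot.movep(p,rv(tool(26)))
go(o['tcp_pos']-3*Uw,60); go(o['tcp_pos']-3*Uw+35*Nw,150)
print('state',np.round(robot.observe()['joints'],2))
robot.movep(b+36*Y+30*Nw,rv(tool(26)))
go(b+36*Y-16*Nw,100)
for d in (26,18,10,4,0,-3):
    robot.servo_line(b+d*Y-16*Nw,feed=50)
    o=robot.observe(); f=o['contact_force']; print(round(o['t'],2),d,np.round(f,1),np.round(f@Y,1))
    if np.linalg.norm(f)>12: break
save('e',viewer.read_camera('wrist'))
E
python3 bolt.py
```

```text
[ 499.1 -138.8  125. ]
bolt [ 498.47153063 -137.4161784   125.40335805] [ -37.74719555 -123.43562887  125.40335805] off face 36.72782228261134
state [-0.08  0.2   0.46  2.19 -0.69  0.43  2.56]
12.57 26 [ 0.1 -0.9 -0.7] -0.9
12.88 18 [-0.1  1.3 -0.3] 1.3
13.19 10 [-1.2  1.9  0.6] 2.0
13.46 4 [-0.6  1.1 -0.3] 1.1
13.71 0 [-0.6  0.4  0. ] 0.4
13.96 -3 [-1.2  1.1  0.1] 1.1
```

View pics/e.png

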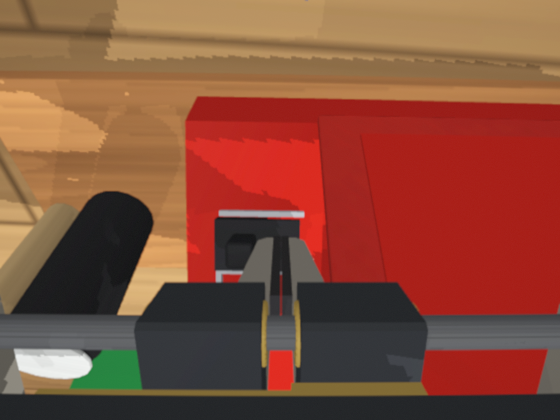

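```bash
python3 - <<'E'
from h import *
Nw=S()@N; Y=S()[:,1]
o=robot.observe()
try: robot.servo_line(o['tcp_pos']+3*Y+50*Nw,feed=120)
except robot.IKError: print('mp'); robot.movep(o['tcp_pos']+3*Y+40*Nw,rv(tool(26)))
for p in ([440,-270,340],[460,-270,320],[480,-280,320]):
    q=kin.ik(np.array(p,float),rv(tool(20)))
    if q is not None: robot.movep(np.array(p,float),rv(tool(20))); print(p); break
grip(0.6,20)
robot.hold(1.5)
print(robot.observe()['t'],np.round(robot.observe()['contact_force'],1))
for c in ['side','top']:
    im=viewer.read_camera(c); i=viewer.camera_info(c)
    for n in ['brass_bush','steel_bush','bolt_knob','keeper_knob','tray']:
        for r in viewer.pinpoint(n,c)[:3]:
            w=toworld(r['at'],i); print(c,n,round(r['confidence'],2),np.round(w,1),np.round(w2st(w),1),np.round(proj(w,i)))
    save('f_'+c,im,crop=(180,100,460,310),scale=2.6)
E
```

```text
[440, -270, 340]
17.9167 [-1.3 -0.4 -0.6]
side brass_bush 0.74 [531.8 -54.8  26.6] [  0.3 -42.9  26.6] [335. 262.]
side brass_bush 0.22 [492.3 280.4  -2.9] [-19.7 294.1  -2.9] [278. 193.]
side steel_bush 0.61 [531.3  26.6  22.9] [ 4.6 38.4 22.9] [323. 241.]
side bolt_knob 0.68 [ 497.5 -159.7  130.2] [ -40.  -145.6  130.2] [344. 271.]
side keeper_knob 0.46 [ 573.8 -164.5  178.9] [  35.9 -154.9  178.9] [378. 249.]
side keeper_knob 0.35 [527.4  25.3  23.7] [ 0.6 37.3 23.7] [322. 242.]
side tray 0.97 [491.2 280.3  -3.5] [-20.8 294.   -3.5] [277. 193.]
side tray 0.87 [306.3 159.5  -0.9] [-212.4  184.1   -0.9] [230. 234.]
side tray 0.58 [ 3.207e+02 -1.575e+02  2.000e-01] [-2.164e+02 -1.331e+02  2.000e-01] [272. 324.]
top steel_bush 0.54 [529.5  -9.2  27.1] [ 0.7  2.8 27.1] [309. 174.]
top steel_bush 0.44 [523.   29.3  24.1] [-3.6 41.6 24.1] [296. 176.]
top bolt_knob 0.66 [ 495.  -160.8  131.7] [ -42.6 -146.5  131.7] [370. 181.]
top keeper_knob 0.52 [ 574.6 -166.7  180.7] [  36.6 -157.1  180.7] [375. 147.]
top keeper_knob 0.44 [525.7  26.3  24.9] [-1.1 38.4 24.9] [297. 175.]
top tray 0.73 [ 320.4 -157.5    2.3] [-216.7 -133.1    2.3] [363. 246.]
top tray 0.61 [493.1 281.3   0.7] [-18.8 294.9   0.7] [208. 190.]
top tray 0.57 [305.7 158.4  -0.8] [-213.   183.1   -0.8] [252. 254.]
```

View pics/f_side.png

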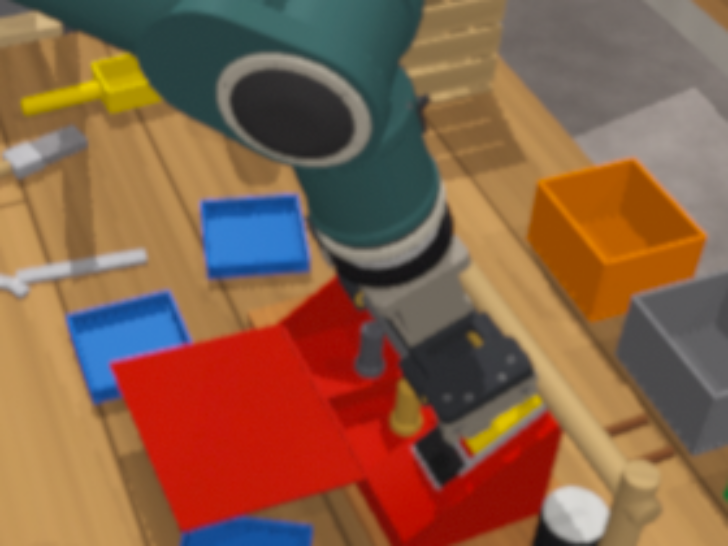

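The door is fully open. Brass bush is in the right compartment at crop px (407,410), steel in the left at (370,350), keeper and bolt both open. Moving in front of the brass bush and refining with the wrist camera.

```bash
python3 - <<'E'
from h import *
T=18; M=tool(T); x=M[:,0]
b=st2w([0.5,-43,24]); g=b+[0,0,51]; tcp=g+19*x
print(robot.observe()['t'])
for d in (0,60,130): print(d,[None if q is None else np.round(q,2) for q in [kin.ik(tcp-d*x,rv(M))]])
robot.movep(tcp-130*x,rv(M))
grip(0.55,25)
print(robot.observe()['t'],np.round(robot.observe()['joints'],2))
i=viewer.camera_info('wrist'); im=viewer.read_camera('wrist'); save('g',im)
for n in ['brass_bush','steel_bush']:
    for r in viewer.pinpoint(n,'wrist')[:1]:
        w=toworld(r['at'],i); print(n,round(r['confidence'],2),np.round(w,1),np.round(w2st(w),1),np.round(proj(w,i)))
    for r in viewer.silhouettes(n,'wrist')[:1]:
        ys,xs=np.nonzero(r['mask']); print(' mask',xs.min(),xs.max(),ys.min(),ys.max())
print('pred base/top px',np.round(proj(b,i)),np.round(proj(b+[0,0,60],i)))
for yw in (.3,.5):
  for p in ([430,110,270],[492,280,150],[492,280,60]):
    q=kin.ik(np.array(p,float),rv(tool(T,yaw=yw))); print(yw,p,None if q is None else np.round(q,2))
E
```

```text
18.5167
0 [array([-0.27,  0.43,  0.4 ,  2.24, -0.84,  0.27,  2.48])]
60 [array([-0.42,  0.29,  0.57,  2.26, -0.59,  0.37,  2.25])]
130 [array([-0.4 ,  0.11,  0.51,  2.25, -0.21,  0.5 ,  1.9 ])]
19.8583 [-0.4   0.11  0.51  2.25 -0.21  0.5   1.9 ]
brass_bush 0.56 [530.6 -51.6  25.7] [ -0.7 -39.6  25.7] [284. 176.]
 mask 268 298 162 217
steel_bush 0.82 [528.   32.1  23.8] [ 1.5 44.1 23.8] [366. 177.]
 mask 349 391 164 217
pred base/top px [280. 176.] [280. 209.]
0.3 [430, 110, 270] [-0.86 -0.19  0.48  2.26  0.16  0.74  1.39]
0.3 [492, 280, 150] [-0.92  0.28  0.33  2.13  0.02  0.45  1.24]
0.3 [492, 280, 60] [-0.87  0.44  0.28  2.17 -0.07  0.24  1.3 ]
0.5 [430, 110, 270] [-0.75 -0.17  0.44  2.25  0.02  0.74  1.75]
0.5 [492, 280, 150] [-0.84  0.27  0.29  2.13 -0.12  0.44  1.6 ]
0.5 [492, 280, 60] [-0.76  0.44  0.19  2.18 -0.23  0.23  1.7 ]
```

View pics/g.png

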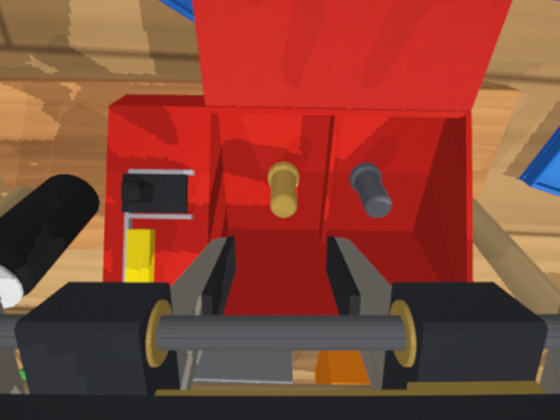

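The brass bush's foot is at (283,176) and its top at (284,207), matching the prediction to within a few px. The steel bush at (372,190) is clear of the fingers. I'll grasp and lift.

```bash
python3 - <<'E'
from h import *
M=tool(18); x=M[:,0]
b=st2w([-0.2,-41,24]); tcp=b+[0,0,51]+19*x
def line(p,f):
    try: robot.servo_line(p,feed=f)
    except robot.IKError: print('mp',p); robot.movep(p,rv(M))
line(tcp-60*x,150); line(tcp,100)
o=robot.observe(); print(round(o['t'],2),np.round(o['contact_force'],1),np.round(o['tcp_pos']-tcp,1))
grip(0.0,25); o=robot.observe(); print('width mm',o['grip_width']*92,np.round(o['contact_force'],1))
line(tcp+[0,0,8],60); line(tcp-130*x,150)
o=robot.observe(); print(round(o['t'],2),'width',o['grip_width']*92,np.round(o['contact_force'],1),'bush z~',o['tcp_pos'][2]-tcp[2]+24)
save('hh',viewer.read_camera('wrist'))
E
```

```text
21.48 [ 0.5  0.6 -0.8] [ 0.2 -0.2  0.6]
width mm 23.167558907504535 [-1.3 -1.2  3.6]
23.25 width 23.604652218821656 [-0.1 -0.2 -2.4] bush z~ 146.99812582997788
```

View pics/hh.png

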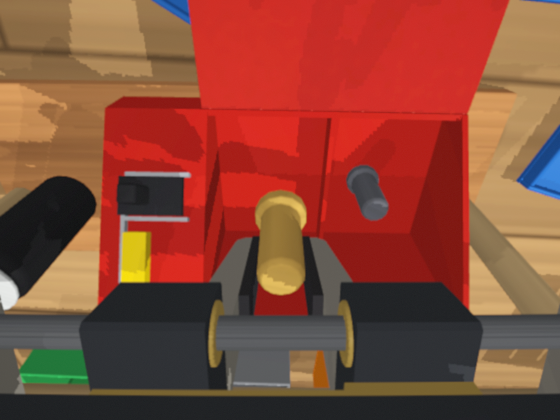

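```bash
python3 - <<'E'
from h import *
o=robot.observe(); i=viewer.camera_info('wrist'); M=tool(18); x=M[:,0]; base=o['tcp_pos']-19*x-[0,0,51]
print('pred foot/top',np.round(proj(base,i)),np.round(proj(base+[0,0,60],i)))
yw=.4; M=tool(18,yaw=yw); x=M[:,0]; t=np.array([492,280.5,5.])
def tcp(p): return np.array(p,float)+[0,0,51]+19*x
robot.movep(tcp([430,110,215]),rv(M)); 
robot.movep(tcp(t+[0,0,90]),rv(M))
def line(p,f):
    try: robot.servo_line(p,feed=f)
    except robot.IKError: print('mp',p); robot.movep(p,rv(M))
line(tcp(t+[0,0,12]),120); robot.hold(.2)
f0=np.array(robot.observe()['contact_force']); print(robot.observe()['t'],np.round(f0,1))
i=viewer.camera_info('wrist'); save('k',viewer.read_camera('wrist'))
for r in viewer.pinpoint('brass_bush','wrist')[:1]: print(np.round(toworld(r['at'],i),1))
for r in viewer.pinpoint('tray','wrist')[:2]: print('tray',np.round(toworld(r['at'],i),1))
E
```

```text
pred foot/top [279. 212.] [279. 282.]
25.95 [-0.2  0.3 -2.8]
[490.9 284.6  18.2]
tray [489.  284.1   3.8]
```

View pics/k.png

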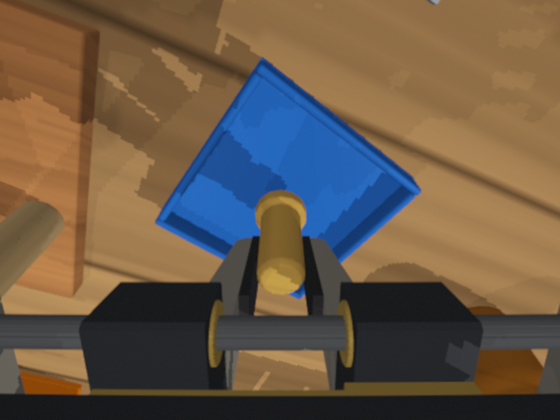

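The bush is held upright over the tray's middle: foot at (281,212), tray corners at (262,60), (418,188) and (160,222). Lowering and releasing.

```bash
python3 - <<'E'
from h import *
M=tool(18,yaw=.4); x=M[:,0]; p=robot.observe()['tcp_pos'].copy(); f0=np.array(robot.observe()['contact_force'])
for d in (8,10,11,12,13,14):
    robot.servo_line(p-[0,0,d],feed=40); robot.hold(.1); f=np.array(robot.observe()['contact_force'])-f0; print(d,np.round(f,1))
    if f[2]>2: break
grip(0.5); robot.hold(.2)
q=robot.observe()['tcp_pos']
def line(p,f):
    try: robot.servo_line(p,feed=f)
    except robot.IKError: print('mp',p); robot.movep(p,rv(M))
line(q-40*x,80); line(q-150*x,200); robot.hold(.5)
o=robot.observe(); print(o['t'],np.round(o['contact_force'],1))
for c in ['wrist','side','top']:
    i=viewer.camera_info(c); im=viewer.read_camera(c)
    if c=='wrist': save('m',im,crop=(100,40,480,300),scale=1.2)
    if c=='top': save('n',im,crop=(90,90,460,340),scale=2)
    for n in ['brass_bush','steel_bush','bolt_knob','keeper_knob','jar','hook_spanner','lube_can']:
        for r in viewer.pinpoint(n,c)[:1]: print(c,n,round(r['confidence'],2),np.round(toworld(r['at'],i),1))
E
```

```text
8 [-0.6  0.4 -0.2]
10 [ 0.2 -0.8 -0.4]
11 [-1.1 -0.4 -0.6]
12 [-0.4 -0.7 -0.5]
13 [-4.8 -3.3  9.4]
30.5083 [ 0.1 -0.8  0.5]
wrist brass_bush 0.95 [493.6 279.4   4.9]
wrist steel_bush 0.72 [526.3  28.2  22.9]
wrist jar 0.68 [551.5 492.6   1.1]
wrist lube_can 0.38 [550.2 495.6  -0.8]
side brass_bush 0.45 [497.2 280.5   2.8]
side steel_bush 0.46 [530.   28.6  23.4]
side bolt_knob 0.47 [ 496.9 -162.5  127.8]
side jar 0.63 [557.4 493.8  -2. ]
side hook_spanner 0.66 [ 2.659e+02  3.058e+02 -1.000e-01]
side lube_can 0.86 [ 575.7 -278.4   18.3]
top brass_bush 0.39 [497.1 278.6   6.9]
top steel_bush 0.54 [523.3  27.9  23.8]
top bolt_knob 0.63 [ 495.8 -163.6  128.9]
top jar 0.89 [562.4 496.7   1.3]
top lube_can 0.69 [ 572.1 -282.4   22. ]
```

View pics/m.png

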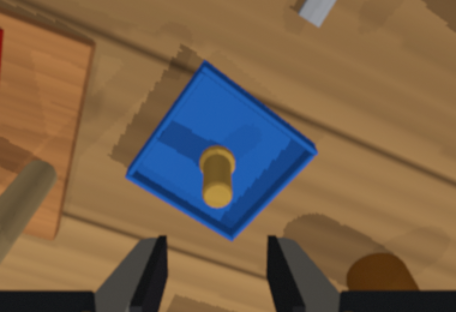

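View pics/n.png

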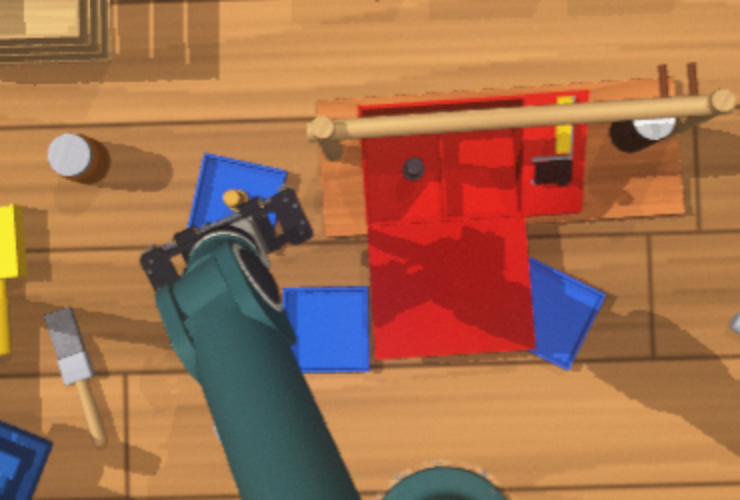

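The bush stands upright in the tray (crop px (217,170)). The door, bolt and keeper are open, the bystanders and steel bush are in place, and the robot is clear.

```bash
python3 -c "
from h import *
robot.job_done(); print(robot.observe()['t'])"
```

```text
the job is handed in; nothing more can be done
the job is handed in; nothing more can be done
```

The job is handed in at about 31 s of the 54 s allowed, and my last checks found nothing out of place. No verdict is reported.

**What I did:**
- **Keeper:** I pushed it up about 27.6 mm to its stop with the fingers shut, while the bolt stayed shut.
- **Bolt:** I pushed it about 22–25 mm to the right. The door then swung open by itself.
- **Brass bush:** I gripped it at 18° tilt and lifted it out. I lowered it until the floor contact showed (9 N) and released it in the farthest of the three blue trays.

**Last checks:**
- **Brass bush:** upright at about (494–497, 279–281) mm, within about 5 mm of the tray's centre at (492, 280).
- **Steel bush:** still on its compartment floor. Its position agreed with the earlier readings to a few mm.
- **Jar and lubricant can:** found again within about 6 mm of their start positions by the fixed cameras.
- **Door, keeper and bolt:** all open in the last top picture.
- **Robot:** about 150 mm clear, with about zero contact force.

**What disagreed or was missing:**
- The last keeper-knob search found nothing. I relied on the picture and the earlier measurement instead.
- The hook spanner was re-found only by the side camera, unchanged to about 1 mm. The arm hid it from the top camera.
- The wrist camera once labelled the jar as the lubricant can, with low confidence (0.38).
- My station yaw estimates ranged from 0.04 to 0.07 rad. I used 0.058.

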